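Stand up the gel viewer on its kickstand and steady it

ROBOT

A 6-joint arm with a two-finger parallel gripper is mounted at the origin on a cart in front of the work surface, level with it; the furniture and walls round the work are solid. World frame = base frame: x ahead of the robot, y to its left, z up, the work surface at z = 0. Lengths are in m, angles in rad, forces in N, time in s.
With the tool pointing down it reaches from about 0.35 to 0.875 m from the base axis. Payload 4.2 kg.
Tool frame: the origin (TCP) lies between the finger pads, 19 mm behind the fingertips; this is the grasp point; z points along the fingers, y is the line along which they close (so a half turn about z gives the same grasp; the last joint's range is limited). The gripper opens to 85 mm and grips with 20 to 120 N. Pads are 22 mm wide; open, the fingers measure 114 mm over their backs; the gripper's body (76 mm by 85 mm) begins 54 mm behind the grasp point. The pads swing forward as they close: fully open they stand 13 mm farther back than shut.
Start: joints at [1.547, 0.385, 0.008, 0, -1.194, -0.259], TCP at [0.174, 0.6, 0.25] pointing down, gripper open.
Joint ranges: [-3.14, 3.14], [-1.21, 2.06], [-1.07, 1.41], [-3.16, 2.05], [-2.99, -0.16], [-3.1, 3.1]. Speed limits (rad/s): [2.79, 2.79, 3.14, 3.14, 3.14, 3.14].

INTERFACE

Orientations are given as a unit quaternion [w, x, y, z].
In Python, from cell import manip, cams gives the robot as it stands.
- The arm moves only by the shell command python3 -m creep 'ROWS' [FORCE]. ROWS is JSON, a list of rows, each a list of 3 entries, a list of its own where there are three numbers: the shift along the tool's x, y, z in mm, then the turn about the tool's z in rad, then the opening, from -1 (shut) to 1 (fully open). In form: [[[x, y, z], spin, fingers], ...]. A call has 1 to 20 rows; each row is the pose to reach, as a shift and turn from the pose commanded when the call began, along the tool's axes at that moment; what a row does not reach only later rows make up. A row lasts 1/12 s, in which the tool goes at most 41.7 mm and 7.16 degrees, less where a joint would pass 70% of its speed; a pose out of reach is approached as far as the arm can. A call with a gripper value outside its range is refused whole. The fingers move at their own pace and stop on an object; FORCE is the grip in N (left out, the last holds). Time passes only in rows, so rows that repeat a pose let the fingers close. It gives the time, the measured TCP pose, the force, the opening and the grip force at its end, in the units of the state.
- manip.get_obs(): the state, without advancing time (a new reading comes with each control period).
- cams.camera(name): name is "side" or "top" or "wrist"; returns a dict with "img" (480x640x3 uint8, red, green, blue), "z_map" (480x640 float32, m along the optical axis (not along the pixel's ray), 0 where there is no reading), "mtx" (3x3 intrinsics, pixels), "R" (3x3) and "t" (3): a world point X has camera coordinates R X + t. Camera axes: x right, y down, z forward; pixel columns grow to the right and rows downward; lengths in m; the calibration is good to about 2 mm. A picture is of the moment at which its call begins.
- manip.hand_in(): hands the job in; it is judged then, once.
Trained networks look in the newest picture that a camera, given by its name, has taken for a name from the list of things; names that differ only in an ending like _2 or _b are one class to them, and where a whole thing is asked for, a point or a joint stands for the part that bears it (a point fixed in the world has none). Each returns a list of dicts, best first, with "conf" (0 to 1); they miss things now and then, are a little off and sometimes report something else, mostly with a low value. They report only what shows in the picture. A call takes as long as a camera call.
- cams.search_frame(query, camera): "rect" ([left, top, width, height] in pixels, round what is visible of it).
- cams.trace(query, camera): "mask" (480x640 bool, what is visible of it) and "rect" ([left, top, width, height] in pixels, round what is visible of it).
- cams.mark_of(query, camera): "position" ([column, row] in pixels: a listed point, or the origin of a listed thing).
The state is a dict: "clock": time; "qpos": joint angles; "joint_vel": joint speeds; "tau": joint torques, N m; "tcp_pos": TCP position; "orientation": TCP orientation; "contact_force": force on the tool from outside, world axes, zero at the start; "ft_torque": the same for the moment, N m; "grip_width": opening from 0.0 (shut) to 1.0 (fully open); "gripper_force": force on a finger pad.
Only numpy, scipy, OpenCV 4.12 (cv2) and the standard library are available. Lean on these libraries where they do the work, as an engineer would, in place of code of your own. Each camera call takes 0.05 s, during which the arm holds its last target. There are 200 camera calls.

TASK

The gel viewer lies on its face with a dried gel just laid in its back. Push the rear hatch fully shut until it snaps home on its catch, then flip the orange-sleeved kickstand right over to its open stop. Then take the black carry handle, raise the viewer so that it stands on the bench on its lower edge and its kickstand, and finish while still gripping the handle, so that it cannot tip while a colleague marks the gel; leave the bottle, the tape rolls and the red marker where they are.

Things in the scene. Friction and masses are not known exactly. Their poses are not given: they have to be found in the camera images.
- viewer: Gel viewer: grey panel 190 mm wide, 160 high, 24 thick, about 1 kg, loose. Starts lying on its face. Origin: centre of its face (z = 0 on the bench). x: in the panel, from top edge (x = -80 mm, handle side, nearer the robot) to lower edge (x = +80); y: along its width; z: out of its back (up while it lies). Standing, it leans back 14 degrees on its stand; it tips forward easily.
- handle_bar (a point): Middle of the carry handle's black round bar: 12 mm thick, 80 mm free length along the viewer's y, 28 mm clear of the top edge. Viewer's frame: (-114, 0, 18) mm, so 18 mm over the bench while it lies. Pinched from above, across the viewer's x, the bar turns between the fingers as the viewer is raised. With the viewer standing it is 190 mm over the bench.
- lower_edge (a point): Middle of the back-side edge of the viewer's lower side: viewer's frame (80, 0, 24) mm, 24 mm over the bench while it lies, on the bench when it leans on its stand. Raising swings the top edge up and away from where the handle lay, 104 degrees in all: first about the face-side edge (80, 0, 0), past upright about this one. The face then looks to where the handle lay.
- hatch (a joint): Angle of the dark grey rear hatch, rad: 0 shut and seated, grows opening, to 1.4. Plate 91 mm long, 128 wide, 8 thick, hinged along the viewer's y near the lower edge; free edge towards the handle. A stiff hinge (0.1 N m) keeps it where it is left. A sprung ball catch meets it at about 0.1 rad: it then takes some 8 N at the free edge, 10 N at the pad, until it snaps in and stays at 0.
- hatch_hinge (a point): Middle of the hatch's hinge axis, in the viewer's frame at (66, 0, 21) mm; the axis is parallel to the viewer's y.
- hatch_pad (a point): Middle of the dark push pad on the outer face of the hatch, 83 mm from the hinge axis and 10 mm from the free edge. With the hatch shut it is 27 mm over the bench, 3 mm proud of the rim round the hatch.
- stand (a joint): Angle of the kickstand, rad: 0 folded up against the back (pointing to the handle), 2.58 (148 degrees) at its open stop, pointing back and down towards the lower edge. An over-centre spring pulls it to the nearer end: centre at 1.29, about 3 N at most at the bar; pulled over 5 N upwards there, the lying viewer itself begins to lift. A wide-open hatch stands in its way.
- stand_hinge (a point): Middle of the kickstand's hinge axis, in the viewer's frame at (0, 0, 36) mm; the axis is parallel to the viewer's y.
- stand_bar (a point): Middle of the kickstand's cross bar, 72 mm from the hinge axis, along the viewer's y: in the middle an orange sleeve 11 mm thick, 73 mm long, that turns freely; beside it black rubber feet 12 mm thick. The stand is a U of 7 mm rod, legs 156 mm apart. Folded, the bar is 36 mm over the bench, 12 mm over the viewer's back, 42 mm short of the handle's bar.
- bottle: Glass bottle with a blue cap, 70 mm thick, 164 mm tall, standing loose on the paper mat to the right of the viewer; leave it alone. Origin: centre of its base, z up.
- tapes: Three rolls of coloured label tape stacked on one another as one piece, 60 x 60 x 57 mm, loose on the robot's right; leave them alone. Origin: centre of the base, z up.
- red_marker: Red and white marker pen, 135 mm long, 17 mm thick, lying loose on the robot's left; leave it alone. Origin: under its middle.

How it is judged:
On the way, in this order (a step that is already met when the one before it is completed fails the run):
1. the rear hatch is shut and seated on its catch (value of joint hatch below 0.03 rad), for 0.2 s.
2. the kickstand is flipped over centre to its open stop (value of joint stand above 2.45 rad and value of joint hatch below 0.03 rad), for 0.2 s.
At the end, for the whole second after the job is handed in: Hatch seated (under 0.03 rad), kickstand at its open stop (over 2.45 rad); the viewer stands at rest, leaning back 6 to 22 degrees, lower edge and kickstand bar on the bench (within 8 mm); the fingers still grip the handle (tool point within 35 mm of the bar, over 3 N) (all of step 2 and angle between viewer's own z axis and vertical between 1.68 and 1.95 rad and height (world z) of handle_bar above 0.17 m and height (world z) of lower_edge below 0.008 m and height (world z) of stand_bar below 0.014 m and linear speed of viewer below 0.03 m/s and distance between the grasp point and handle_bar below 0.035 m and contact force between the fingers and viewer above 3 N); the arm keeps its last pose, push and grip.
It fails at once if the bottle is shifted or tipped (distance of bottle from where it was at the start of the episode above 0.03 m or angle between bottle's own z axis and vertical above 0.5 rad).
It fails at once if the tape rolls are shifted (distance of tapes from where it was at the start of the episode above 0.03 m).
It fails at once if the red marker is shifted (distance of red_marker from where it was at the start of the episode above 0.03 m).
It also fails if it takes over 62 s, if anything falls off the work surface, if the arm or the gripper's body presses on something with over 40 N, if the wrist force passes 120 N, or if a joint passes its speed limit or range.

## Working session

There is one attempt and no reset: what is moved stays moved. The work goes in short steps, Python scripts to look and compute and a shell command to move; the robot and the scene stay as the last step left them, time stands still between calls to the robot, and variables do not carry over. Pictures are saved under pics/ and viewed, at most 10 in all, crops included, and the job is handed in when it is done.

```bash
ls; mkdir -p pics
cat > h.py <<'E'
import numpy as np, cv2
from cell import manip, cams
def world(c,u,v,z=None):
    K=c["mtx"];R=c["R"];t=c["t"]
    d=np.linalg.inv(K)@[u,v,1.]
    if z is None:
        zz=c["z_map"][int(round(v)),int(round(u))]; return R.T@(d*zz-t)
    o=-R.T@t; w=R.T@d; return o+w*(z-o[2])/w[2]
E
python3 - <<'E'
from h import *
print(manip.get_obs())
for n in ["side","top"]:
    c=cams.camera(n); cv2.imwrite(f"pics/{n}0.png",c["img"][:,:,::-1])
    print(n,-c["R"].T@c["t"])
    for q in ["viewer","handle_bar","lower_edge","hatch_hinge","hatch_pad","stand_hinge","stand_bar","bottle","tapes","red_marker"]:
        for m in cams.mark_of(q,n)[:1]:
            p=m["position"]; print(q,np.round(p),round(m["conf"],2),np.round(world(c,*p),3))
E
```

```text
pics
{'clock': 0.0, 'qpos': array([ 1.54659549e+00,  3.85576467e-01,  6.59920449e-03, -5.04675127e-04,
       -1.19400240e+00, -2.58613392e-01]), 'joint_vel': array([-0.00077132,  0.00178824, -0.00092976,  0.00122761,  0.00131237,
       -0.00088411]), 'tau': array([-1.69181008e-04, -3.92284226e+01,  1.88399863e+01,  4.18613836e+00,
       -4.60464129e-03,  3.92664077e-06]), 'tcp_pos': array([0.1742306 , 0.59964618, 0.24889826]), 'orientation': array([ 1.11160232e-03,  9.90004920e-01, -1.41028409e-01, -1.05267894e-04]), 'contact_force': array([ 0.19104062, -0.40312052,  0.23949424]), 'ft_torque': array([ 0.00065878, -0.00669219, -0.01378972]), 'gripper_force': 0.0, 'grip_width': 0.9991621270242268}
side [0.10285803 0.51365022 0.64548281]
viewer [296. 258.] 0.58 [ 0.503 -0.054  0.017]
handle_bar [341. 264.] 0.89 [ 0.406 -0.077  0.024]
lower_edge [265. 241.] 0.82 [ 0.588 -0.06   0.025]
hatch_hinge [268. 244.] 0.65 [ 0.537 -0.005  0.078]
hatch_pad [287. 225.] 0.95 [ 0.527 -0.062  0.092]
stand_hinge [292. 242.] 0.98 [ 0.541 -0.095  0.016]
stand_bar [325. 256.] 0.55 [ 0.441 -0.07   0.037]
bottle [334. 189.] 0.91 [ 0.556 -0.317  0.027]
tapes [388. 201.] 0.72 [ 0.41  -0.331  0.029]
red_marker [288. 393.] 0.65 [0.348 0.214 0.   ]
top [ 0.4493936  -0.08533361  1.00321269]
viewer [316. 228.] 0.6 [ 0.511 -0.067  0.093]
handle_bar [319. 280.] 0.91 [ 0.401 -0.073  0.024]
lower_edge [315. 194.] 0.73 [ 0.59  -0.062  0.024]
hatch_hinge [318. 196.] 0.8 [ 0.586 -0.069  0.023]
hatch_pad [317. 221.] 0.94 [ 0.525 -0.069  0.092]
stand_hinge [318. 228.] 0.6 [ 0.512 -0.071  0.09 ]
stand_bar [316. 263.] 0.82 [ 0.44  -0.066  0.042]
bottle [316. 220.] 0.73 [ 0.528 -0.067  0.092]
tapes [446. 278.] 0.61 [ 0.413 -0.341  0.056]
red_marker [194. 305.] 0.79 [0.339 0.205 0.   ]
```

View pics/top0.png

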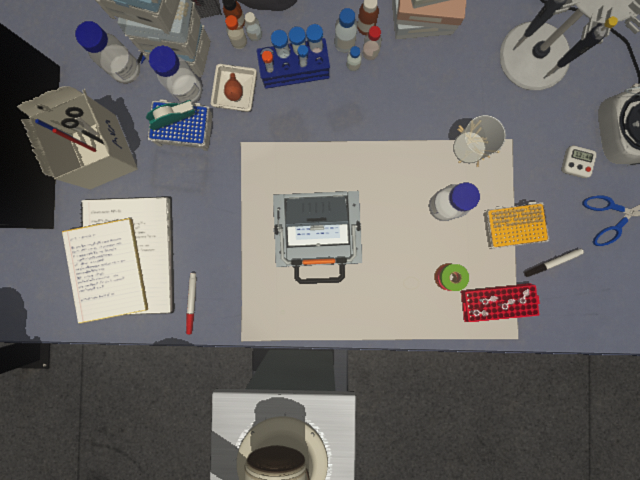

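View pics/side0.png

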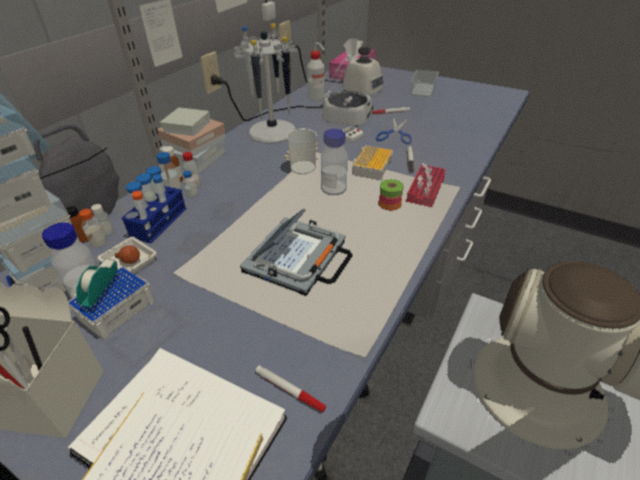

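Run:
```python
from h import *
from scipy.spatial.transform import Rotation as Ro
c=cams.camera("top")
pts=[]
for q in ["stand_bar","handle_bar","viewer","bottle"]:
    for m in cams.trace(q,"top")[:1]:
        v,u=np.nonzero(m["mask"]); r=cv2.minAreaRect(np.c_[u,v].astype(np.float32)); print(q,m["conf"],m["rect"],r)
# depth profile and hsv orange
h=cv2.cvtColor(c["img"],cv2.COLOR_RGB2HSV)
o=((h[...,0]>5)&(h[...,0]<20)&(h[...,1]>150)&(h[...,2]>120)).astype(np.uint8)
o[:240]=0;o[290:]=0;o[:,:260]=0;o[:,380:]=0
v,u=np.nonzero(o); print("orange",len(u)); P=np.array([world(c,a,b,.036) for a,b in zip(u,v)])
print(P.mean(0),P.min(0),P.max(0)); print(np.linalg.svd(P[:,:2]-P[:,:2].mean(0))[2][0])
for y in (-.12,-.07,-.02):pass
for v in range(185,300,3): print(v,[tuple(np.round(world(c,u,v),3)) for u in (317,295)])
```

```text
stand_bar 0.98 [279.3, 228.2, 73.5, 36.1] ((317.0, 245.5), (37.0, 76.0), 90.0)
handle_bar 0.82 [274.1, 193.2, 88.4, 93.1] ((316.9858703613281, 237.1745147705078), (91.39191436767578, 87.265380859375), 87.51044464111328)
viewer 0.62 [434.4, 262.0, 35.5, 30.4] ((451.0, 276.5), (27.0, 34.0), 90.0)
bottle 0.9 [427.3, 180.7, 52.4, 43.3] ((453.7000732421875, 200.89999389648438), (33.541019439697266, 53.21841049194336), 63.43495178222656)
orange 140
[ 0.44325826 -0.07173601  0.036     ] [ 0.4364746  -0.10529878  0.036     ] [ 0.44839752 -0.0383264   0.036     ]
[ 0.0658114  -0.99783208]
185 [(np.float64(0.613), np.float64(-0.065), np.float64(0.005)), (np.float64(0.614), np.float64(-0.015), np.float64(-0.002))]
188 [(np.float64(0.607), np.float64(-0.065), np.float64(0.005)), (np.float64(0.606), np.float64(-0.016), np.float64(0.002))]
191 [(np.float64(0.6), np.float64(-0.065), np.float64(0.002)), (np.float64(0.6), np.float64(-0.015), np.float64(-0.002))]
194 [(np.float64(0.59), np.float64(-0.066), np.float64(0.025)), (np.float64(0.589), np.float64(-0.017), np.float64(0.026))]
197 [(np.float64
[... 3636 characters left out ...]
.069), np.float64(0.005)), (np.float64(0.391), np.float64(-0.02), np.float64(0.0))]
287 [(np.float64(0.385), np.float64(-0.069), np.float64(0.0)), (np.float64(0.384), np.float64(-0.02), np.float64(-0.0))]
290 [(np.float64(0.379), np.float64(-0.069), np.float64(0.003)), (np.float64(0.378), np.float64(-0.02), np.float64(0.001))]
293 [(np.float64(0.372), np.float64(-0.069), np.float64(0.003)), (np.float64(0.371), np.float64(-0.02), np.float64(0.004))]
296 [(np.float64(0.365), np.float64(-0.069), np.float64(0.001)), (np.float64(0.364), np.float64(-0.02), np.float64(0.003))]
299 [(np.float64(0.359), np.float64(-0.07), np.float64(0.001)), (np.float64(0.358), np.float64(-0.021), np.float64(0.004))]
```

The top view shows the viewer around pixel (317,230), with the hatch half open (about 45°), the orange sleeve at (318,262) and the handle at (319,280). The side view agrees. The bottle and tapes stand off to the right, and the marker is on the left at (190,303).

```bash
cat >> h.py <<'E'
from scipy.spatial.transform import Rotation as Ro
def tool(P):
    o=manip.get_obs(); q=o["orientation"]; R=Ro.from_quat([q[1],q[2],q[3],q[0]])
    return np.round((np.atleast_2d(P)-o["tcp_pos"])@R.as_matrix()*1000,1)
E
python3 - <<'E'
from h import *
print(tool([.540,-.067,.16]))
E
```

```text
[[537.2 538.6  90. ]]
```

```bash
python3 -m creep '[[[537,539,20],1.23,-1],[[537,539,20],1.23,-1],[[537,539,20],1.23,-1],[[537,539,20],1.23,-1],[[537,539,20],1.23,-1],[[537,539,20],1.23,-1],[[537,539,20],1.23,-1],[[537,539,20],1.23,-1],[[537,539,20],1.23,-1],[[537,539,20],1.23,-1],[[537,539,20],1.23,-1],[[537,539,20],1.23,-1],[[537,539,20],1.23,-1],[[537,539,20],1.23,-1],[[537,539,20],1.23,-1],[[537,539,20],1.23,-1],[[537,539,20],1.23,-1],[[537,539,20],1.23,-1],[[537,539,20],1.23,-1],[[537,539,20],1.23,-1]]'
python3 - <<'E'
from h import *
o=manip.get_obs();print(o["qpos"],o["tcp_pos"])
print(tool([.540,-.067,.16]))
c=cams.camera("wrist"); cv2.imwrite("pics/w1.png",c["img"][:,:,::-1])
for q in ["handle_bar","hatch_hinge","hatch_pad","stand_bar"]:
    for m in cams.mark_of(q,"wrist")[:1]:
        p=m["position"]; print(q,np.round(p),round(m["conf"],2),np.round(world(c,*p),3))
E
```

```text
clock: 3.02
tcp_pos: [0.5406, -0.0699, 0.2293]
orientation: [0.0, 0.726, -0.688, -0.0]
contact_force: [-0.2, 0.5, -0.2]
grip_width: 0.001
gripper_force: 0.0
[ 1.69101131e-01  2.66046728e-01 -2.20899920e-01  3.46556923e-04
 -1.08466937e+00 -1.15983710e-01] [ 0.54056824 -0.06990693  0.22930192]
[[-3.   0.4 69.3]]
handle_bar [474. 214.] 0.81 [ 0.403 -0.076  0.023]
hatch_hinge [268. 218.] 0.57 [ 0.58  -0.065  0.031]
hatch_pad [329. 237.] 0.7 [ 0.531 -0.067  0.087]
stand_bar [431. 218.] 0.93 [ 0.445 -0.074  0.04 ]
```

View pics/w1.png

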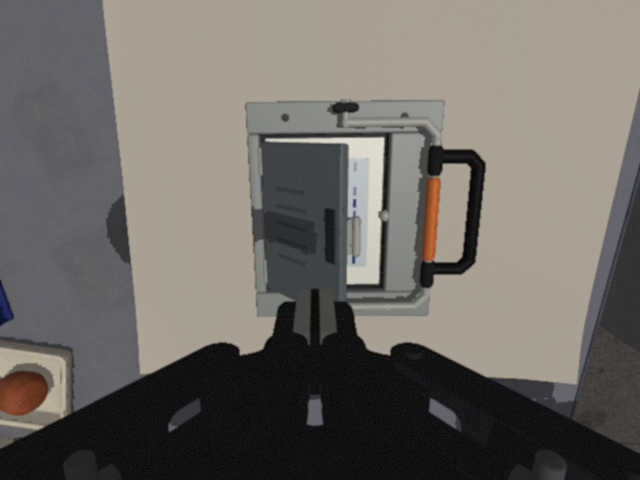

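The wrist view shows the pad at (329,237), the sleeve at (432,220) and the handle at (478,212), with the fingers beside the hatch. I'll refine the yaw before closing the hatch.

Run:
```python
from h import *
c=cams.camera("wrist")
h=cv2.cvtColor(c["img"],cv2.COLOR_RGB2HSV)
o=((h[...,0]>3)&(h[...,0]<20)&(h[...,1]>150)&(h[...,2]>120)); o[:,:380]=0;o[:150]=0;o[300:]=0
v,u=np.nonzero(o); P=np.array([world(c,a,b,.040) for a,b in zip(u,v)])
d=np.linalg.svd(P[:,:2]-P[:,:2].mean(0),full_matrices=False)[2][0]; print("sleeve",P.mean(0),d,len(u), P.min(0),P.max(0))
b=(c["img"].max(2)<60); b[:,:462]=0;b[:,500:]=0;b[:165]=0;b[250:]=0
v,u=np.nonzero(b); P=np.array([world(c,a,b,.021) for a,b in zip(u,v)])
d=np.linalg.svd(P[:,:2]-P[:,:2].mean(0),full_matrices=False)[2][0]; print("handle",P.mean(0),d,len(u))
th=.05
H=np.array([.58,-.066]);
for f in (.8,.55,.3,.1,0): 
    print(f,tool([.581-.083*np.cos(f)+.006*np.sin(f)+.008,-.069,.021+.083*np.sin(f)+.006*np.cos(f)+.019]))
```

```text
sleeve [ 0.44485499 -0.07398689  0.04      ] [-0.06202697  0.99807447] 842 [ 0.43883345 -0.1069238   0.04      ] [ 0.45097184 -0.03879492  0.04      ]
handle [ 0.40345215 -0.07895362  0.021     ] [-0.06325958  0.99799711] 1085
0.8 [[  2.8   4.  126.7]]
0.55 [[  1.9  18.1 141.9]]
0.3 [[  1.3  28.  160.2]]
0.1 [[  1.1  32.5 176.2]]
0 [[  1.   33.5 184.4]]
```

```bash
python3 -m creep '[[[1,0,40],0,-1],[[1,0,80],0,-1],[[1,2,110],0,-1],[[1,5,125],0,-1],[[1,11,133],0,-1],[[1,18,142],0,-1],[[1,23,150],0,-1],[[1,28,160],0,-1],[[1,30,166],0,-1],[[1,32,172],0,-1],[[1,33,176],0,-1],[[1,33,180],0,-1],[[1,33,183],0,-1],[[1,33,185],0,-1],[[1,33,185],0,-1]]'
```

```text
clock: 4.57
tcp_pos: [0.5067, -0.0701, 0.0455]
orientation: [0.0, 0.727, -0.686, -0.0]
contact_force: [-2.0, 2.1, 6.1]
grip_width: -0.002
gripper_force: 2.9
```

```bash
python3 -m creep '[[[0,0,1],0,-1],[[0,0,2],0,-1],[[0,0,3],0,-1],[[0,0,3],0,-1]]'; python3 -m creep '[[[0,0,-20],0,-1],[[0,0,-50],0,-1],[[0,0,-90],0,-1],[[0,0,-130],0,-1],[[0,0,-140],0,-1]]'
python3 - <<'E'
from h import *
print(tool([.442,-.0725,.12]), tool([.442,-.0725,.047]))
c=cams.camera("side"); cv2.imwrite("pics/s2.png",cv2.resize(c["img"][190:310,220:380,::-1],(640,480)))
c=cams.camera("top")
print([np.round(world(c,u,v),3) for u,v in [(317,225),(317,230),(317,233),(317,210)]])
c=cams.camera("wrist")
for q in ["hatch_pad"]:
    for m in cams.mark_of(q,"wrist")[:1]:
        p=m["position"]; print(q,np.round(p),round(m["conf"],2),np.round(world(c,*p),3))
E
```

```text
clock: 4.9
tcp_pos: [0.5068, -0.0701, 0.0451]
orientation: [0.0, 0.728, -0.686, 0.0]
contact_force: [-8.0, 3.3, 24.5]
grip_width: 0.006
gripper_force: 12.4
clock: 5.32
tcp_pos: [0.5104, -0.0702, 0.1887]
orientation: [-0.004, 0.728, -0.686, 0.005]
contact_force: [0.1, -0.1, -0.1]
grip_width: -0.005
gripper_force: 0.0
[[-1.8 69.3 67.8]] [[ -1.9  70.3 140.8]]
[array([ 0.485, -0.076,  0.529]), array([ 0.479, -0.076,  0.526]), array([ 0.476, -0.076,  0.524]), array([ 0.5  , -0.076,  0.531])]
hatch_pad [330. 230.] 0.94 [ 0.499 -0.068  0.028]
```

View pics/s2.png

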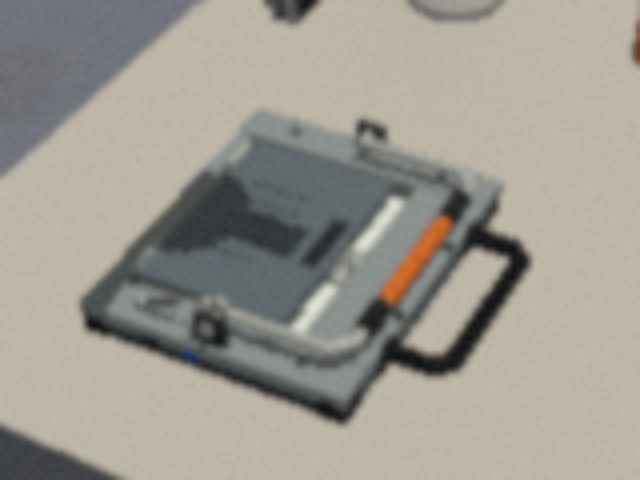

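The hatch lies flush and the stop felt firm at 24 N, so it is seated. The sleeve now sits at about (418,262) in this crop. Next I go above it.

```bash
python3 -m creep '[[[-2,35,20],0,-0.3],[[-2,69,50],0,-0.3],[[-2,69,58],0,-0.3],[[-2,69,58],0,-0.3],[[-2,69,58],0,-0.3]]' 20
python3 - <<'E'
from h import *
c=cams.camera("wrist")
h=cv2.cvtColor(c["img"],cv2.COLOR_RGB2HSV)
o=((h[...,0]>3)&(h[...,0]<20)&(h[...,1]>150)&(h[...,2]>120)).astype(np.uint8)
n,l,s,ce=cv2.connectedComponentsWithStats(o); k=1+s[1:,4].argmax(); v,u=np.nonzero(l==k)
P=np.array([world(c,a,b,.040) for a,b in zip(u,v)]);print(s[k],P.mean(0),P.min(0),P.max(0))
print(tool([P[:,0].mean(),-.0725,.047]),manip.get_obs()["tcp_pos"])
for q in ["handle_bar","hatch_pad","stand_bar"]:
    for m in cams.mark_of(q,"wrist")[:1]:
        p=m["position"]; print(q,np.round(p),round(m["conf"],2),np.round(world(c,*p),3))
E
```

```text
clock: 5.93
tcp_pos: [0.4375, -0.0724, 0.1229]
orientation: [0.001, 0.728, -0.686, -0.001]
contact_force: [0.5, 0.0, 1.0]
grip_width: 0.35
gripper_force: 0.0
[293 196  20  51 869] [ 0.44523472 -0.09421962  0.04      ] [ 0.43946624 -0.10736681  0.04      ] [ 0.45096932 -0.07943044  0.04      ]
[[ 0.7 -6.3 76.9]] [ 0.43889491 -0.07211568  0.12389006]
handle_bar [376. 244.] 0.56 [ 0.401 -0.078  0.024]
hatch_pad [209. 251.] 0.63 [ 0.499 -0.069  0.027]
stand_bar [302. 252.] 0.75 [ 0.445 -0.076  0.042]
```

```bash
python3 -m creep '[[[0,-5,30],0,-0.3],[[0,-5,60],0,-0.3],[[0,-5,76],0,-0.3],[[0,-5,77],0,-0.3],[[0,-5,77],0,-0.3],[[0,-5,77],0,-1],[[0,-5,77],0,-1],[[0,-5,77],0,-1],[[0,-5,77],0,-1],[[0,-5,77],0,-1],[[0,-5,77],0,-1]]' 20
```

```text
clock: 7.05
tcp_pos: [0.4438, -0.0717, 0.0482]
orientation: [-0.001, 0.728, -0.686, 0.001]
contact_force: [-0.6, 1.4, 7.2]
grip_width: 0.117
gripper_force: 22.7
```

Run:
```python
from h import *
for a in np.arange(0,2.6,.2): print(round(a,1), round(-72*(1-np.cos(a)),1), round(-72*np.sin(a),1))
```

```text
0.0 -0.0 -0.0
0.2 -1.4 -14.3
0.4 -5.7 -28.0
0.6 -12.6 -40.7
0.8 -21.8 -51.6
1.0 -33.1 -60.6
1.2 -45.9 -67.1
1.4 -59.8 -71.0
1.6 -74.1 -72.0
1.8 -88.4 -70.1
2.0 -102.0 -65.5
2.2 -114.4 -58.2
2.4 -125.1 -48.6
```

```bash
python3 -m creep '[[[0,-0.5,-7],0,-1],[[0,-1.5,-14],0,-1],[[0,-3,-21],0,-1],[[0,-6,-28],0,-1],[[0,-9,-35],0,-1],[[0,-13,-41],0,-1],[[0,-17,-47],0,-1],[[0,-22,-52],0,-1],[[0,-22,-52],0,-1]]'
```

```text
clock: 7.8
tcp_pos: [0.4648, -0.0705, 0.0998]
orientation: [0.0, 0.727, -0.686, -0.0]
contact_force: [-1.0, 1.5, -1.9]
grip_width: 0.116
gripper_force: 21.8
```

```bash
python3 -m creep '[[[0,-5,-5],0,-1],[[0,-11,-9],0,-1],[[0,-17,-12],0,-1],[[0,-24,-15],0,-1],[[0,-31,-18],0,-1],[[0,-38,-19],0,-1],[[0,-45,-20],0,-1],[[0,-52,-20],0,-1],[[0,-60,-20],0,-1],[[0,-67,-18],0,-1],[[0,-73,-16],0,-1],[[0,-80,-14],0,-1],[[0,-86,-10],0,-1],[[0,-93,-6],0,-1],[[0,-98,-2],0,-1],[[0,-103,3],0,-1],[[0,-107,8],0,-1],[[0,-110,13],0,-1],[[0,-111,13],0,-1]]'
```

```text
clock: 9.38
tcp_pos: [0.5758, -0.0642, 0.0861]
orientation: [0.001, 0.727, -0.686, -0.0]
contact_force: [-1.7, 3.2, 6.0]
grip_width: 0.116
gripper_force: 22.7
```

```bash
python3 -m creep '[[[0,0,0],0,-0.3],[[0,0,0],0,-0.3],[[0,0,0],0,-0.3],[[0,0,-30],0,-0.3],[[0,0,-60],0,-0.3],[[0,40,-60],0,-0.4],[[0,80,-60],0,-0.4],[[0,120,-60],0,-0.4],[[2,150,-60],0,-0.4],[[2,150,-60],0,-0.4],[[2,150,-60],0,-0.4]]'
python3 - <<'E'
from h import *
c=cams.camera("wrist"); cv2.imwrite("pics/w3.png",c["img"][:,:,::-1])
print(manip.get_obs()["tcp_pos"])
for q in ["handle_bar","hatch_pad","stand_bar"]:
    for m in cams.mark_of(q,"wrist")[:1]:
        p=m["position"]; print(q,np.round(p),round(m["conf"],2),np.round(world(c,*p),3),np.round(world(c,*p,.021),3))
E
```

```text
clock: 10.3
tcp_pos: [0.424, -0.0756, 0.1462]
orientation: [0.0, 0.727, -0.686, -0.0]
contact_force: [1.0, 0.3, 0.0]
grip_width: 0.299
gripper_force: 0.0
[ 0.42573151 -0.07526317  0.14638745]
handle_bar [348. 239.] 0.72 [ 0.402 -0.077  0.023] [ 0.402 -0.077  0.021]
hatch_pad [200. 244.] 0.85 [ 0.497 -0.07   0.03 ] [ 0.5   -0.067  0.021]
stand_bar [ 29. 264.] 0.88 [ 0.573 -0.069  0.078] [ 0.616 -0.046  0.021]
```

View pics/w3.png

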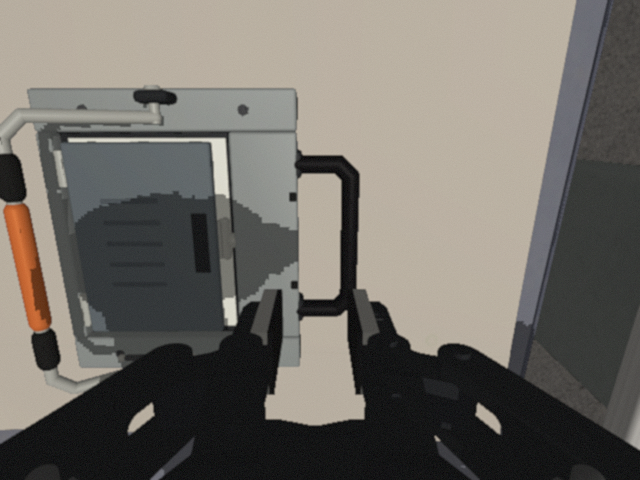

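The wrist view shows the stand fully over with its sleeve at (25,265), the hatch shut, and the handle bar at column 350, rows 170–300. Now the handle grip.

```bash
python3 -m creep '[[[0,23,10],0,-0.4],[[0,23,45],0,-0.4],[[0,23,80],0,-0.4],[[0,23,105],0,-0.4],[[0,23,118],0,-0.4],[[0,23,118],0,-0.4],[[0,23,118],0,-0.4]]'
python3 - <<'E'
from h import *
print(manip.get_obs()["tcp_pos"])
E
```

```text
clock: 11.08
tcp_pos: [0.4034, -0.0762, 0.0273]
orientation: [0.001, 0.727, -0.686, -0.001]
contact_force: [-0.5, -0.2, 0.7]
grip_width: 0.301
gripper_force: 0.0
[ 0.40340769 -0.0762315   0.02729085]
```

```bash
python3 -m creep '[[[0,0,0],0,-1],[[0,0,0],0,-1],[[0,0,0],0,-1],[[0,0,0],0,-1],[[0,0,0],0,-1]]' 30
python3 - <<'E'
import numpy as np
for a in np.r_[np.arange(0,1.57,.0873),np.pi/2]: print(round(np.degrees(a)), np.round([-(194-194*np.cos(a)+18*np.sin(a)), -(194*np.sin(a)+18*np.cos(a)-18)],1))
for b in np.radians([2,5,8,11,14]): print(round(np.degrees(b)), np.round([-(194+24-6*np.cos(b)+194*np.sin(b)), -(194*np.cos(b)+6*np.sin(b)-18)],1))
E
```

```text
clock: 11.5
tcp_pos: [0.4022, -0.0764, 0.0284]
orientation: [0.0, 0.727, -0.686, -0.0]
contact_force: [-3.5, -0.0, 1.4]
grip_width: 0.125
gripper_force: 29.8
0 [-0. -0.]
5 [ -2.3 -16.8]
10 [ -6.1 -33.4]
15 [-11.3 -49.6]
20 [-17.9 -65.3]
25 [-25.8 -80.3]
30 [-35.  -94.6]
35 [ -45.4 -108.1]
40 [ -57.  -120.5]
45 [ -69.6 -131.9]
50 [ -83.1 -142.2]
55 [ -97.5 -151.3]
60 [-112.7 -159. ]
65 [-128.4 -165.5]
70 [-144.7 -170.5]
75 [-161.3 -174.1]
80 [-178.1 -176.2]
85 [-195.1 -176.8]
90 [-212. -176.]
2 [-218.8 -176.1]
5 [-228.9 -175.8]
8 [-239.1 -174.9]
11 [-249.1 -173.6]
14 [-259.1 -171.7]
```

```bash
python3 -m creep '[[[0,-1,-8],0,-1],[[0,-2,-17],0,-1],[[0,-4,-25],0,-1],[[0,-6,-33],0,-1],[[0,-8,-41],0,-1],[[0,-11,-50],0,-1],[[0,-14,-57],0,-1],[[0,-18,-65],0,-1],[[0,-22,-73],0,-1],[[0,-26,-80],0,-1],[[0,-30,-87],0,-1],[[0,-35,-95],0,-1],[[0,-40,-101],0,-1],[[0,-45,-108],0,-1],[[0,-51,-114],0,-1],[[0,-57,-120],0,-1],[[0,-63,-126],0,-1],[[0,-70,-132],0,-1],[[0,-70,-132],0,-1]]'
python3 - <<'E'
from h import *
o=manip.get_obs();print(o["tcp_pos"])
for n in ["side","top"]:
  c=cams.camera(n)
  if n=="side": cv2.imwrite("pics/s4.png",cv2.resize(c["img"][130:310,200:440,::-1],(720,540)))
  for q in ["handle_bar","lower_edge","hatch_pad","stand_bar"]:
    for m in cams.mark_of(q,n)[:1]:
        p=m["position"]; print(n,q,np.round(p),round(m["conf"],2),np.round(world(c,*p),3))
E
```

```text
clock: 13.08
tcp_pos: [0.4748, -0.0722, 0.1619]
orientation: [-0.001, 0.728, -0.686, 0.001]
contact_force: [-5.0, -1.4, 2.7]
grip_width: 0.119
gripper_force: 29.7
[ 0.47477301 -0.07220263  0.16194347]
side handle_bar [310. 203.] 0.75 [ 0.468 -0.06   0.168]
side lower_edge [260. 239.] 0.64 [ 0.562 -0.012  0.076]
side hatch_pad [277. 223.] 0.98 [ 0.55  -0.059  0.09 ]
side stand_bar [246. 220.] 0.73 [ 0.635 -0.059  0.067]
top lower_edge [318. 180.] 0.82 [ 0.625 -0.067  0.003]
top hatch_pad [317. 212.] 0.69 [ 0.502 -0.076  0.498]
```

View pics/s4.png

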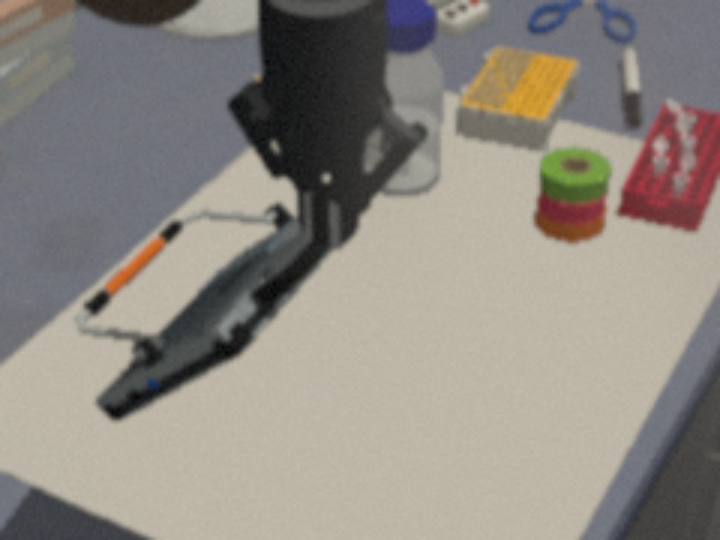

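The crop shows the viewer pivoting cleanly at about 45°, with the stand open on the left (sleeve 140,270) and the fingers on the handle (320,230).

```bash
python3 -m creep '[[[0,-7,-5],0,-1],[[0,-13,-10],0,-1],[[0,-20,-15],0,-1],[[0,-28,-19],0,-1],[[0,-35,-23],0,-1],[[0,-43,-27],0,-1],[[0,-51,-30],0,-1],[[0,-59,-33],0,-1],[[0,-67,-36],0,-1],[[0,-75,-39],0,-1],[[0,-83,-41],0,-1],[[0,-92,-42],0,-1],[[0,-100,-43],0,-1],[[0,-108,-44],0,-1],[[0,-117,-45],0,-1],[[0,-125,-45],0,-1],[[0,-125,-45],0,-1]]'
python3 - <<'E'
from h import *
o=manip.get_obs();print(o["tcp_pos"])
for n in ["side","top"]:
  c=cams.camera(n)
  for q in ["handle_bar","lower_edge","stand_bar"]:
    for m in cams.mark_of(q,n)[:1]:
        p=m["position"]; print(n,q,np.round(p),round(m["conf"],2),np.round(world(c,*p),3))
E
```

```text
clock: 15.0
tcp_pos: [0.602, -0.0645, 0.2069]
orientation: [-0.003, 0.728, -0.686, 0.003]
contact_force: [-0.5, 0.4, 6.5]
grip_width: 0.123
gripper_force: 32.3
[ 0.60201011 -0.06451518  0.20685259]
side handle_bar [251. 170.] 0.57 [ 0.602 -0.059  0.203]
side lower_edge [254. 244.] 0.89 [ 0.599 -0.035  0.032]
top handle_bar [315. 176.] 0.91 [ 0.56  -0.07   0.405]
top lower_edge [316. 179.] 0.95 [ 0.56  -0.071  0.379]
top stand_bar [443. 206.] 0.32 [ 0.557 -0.319  0.11 ]
```

```bash
python3 -m creep '[[[0,-4,0],0,-1],[[0,-8,0],0,-1],[[0,-12,0],0,-1],[[0,-17,1],0,-1],[[0,-20,1],0,-1],[[0,-24,1],0,-1],[[0,-29,1],0,-1],[[0,-34,1],0,-1],[[0,-39,1.5],0,-1],[[0,-44,2],0,-1],[[0,-49,2.5],0,-1],[[0,-54,3],0,-1],[[0,-59,4],0,-1],[[0,-63,5],0,-1],[[0,-63,5],0,-1],[[0,-63,5],0,-1]]'
python3 - <<'E'
from h import *
o=manip.get_obs();print(o["tcp_pos"],o["contact_force"])
for n in ["side","top"]:
  c=cams.camera(n)
  cv2.imwrite(f"pics/{n}5.png",cv2.resize(c["img"][110:310,170:440,::-1],(756,560)))
  for q in ["handle_bar","lower_edge","stand_bar","hatch_pad"]:
    for m in cams.mark_of(q,n)[:1]:
        p=m["position"]; print(n,q,np.round(p),round(m["conf"],2),np.round(world(c,*p),3))
  if n=="side":
    h=cv2.cvtColor(c["img"],cv2.COLOR_RGB2HSV)
    o=((h[...,0]>3)&(h[...,0]<20)&(h[...,1]>150)&(h[...,2]>120)); o[:200]=0;o[300:]=0;o[:,:195]=0;o[:,330:]=0
    v,u=np.nonzero(o); print("orange",len(u)); 
    P=np.array([world(c,a,b) for a,b in zip(u,v)]); print(np.median(P,0),np.percentile(P[:,2],[5,95]))
E
```

```text
clock: 16.73
tcp_pos: [0.6628, -0.0609, 0.2008]
orientation: [-0.002, 0.728, -0.686, 0.002]
contact_force: [2.3, 0.6, 4.9]
grip_width: 0.118
gripper_force: 33.5
[ 0.66283508 -0.06087717  0.20080641] [2.26174826 0.56284247 4.85233759]
side handle_bar [229. 164.] 0.74 [ 0.653 -0.053  0.206]
side lower_edge [253. 243.] 0.97 [ 0.608 -0.041  0.023]
orange 0
  return _methods._mean(a, axis=axis, dtype=dtype,
  ret = ret.dtype.type(ret / rcount)
Traceback (most recent call last):
IndexError: too many indices for array: array is 1-dimensional, but 2 were indexed
```

View pics/side5.png

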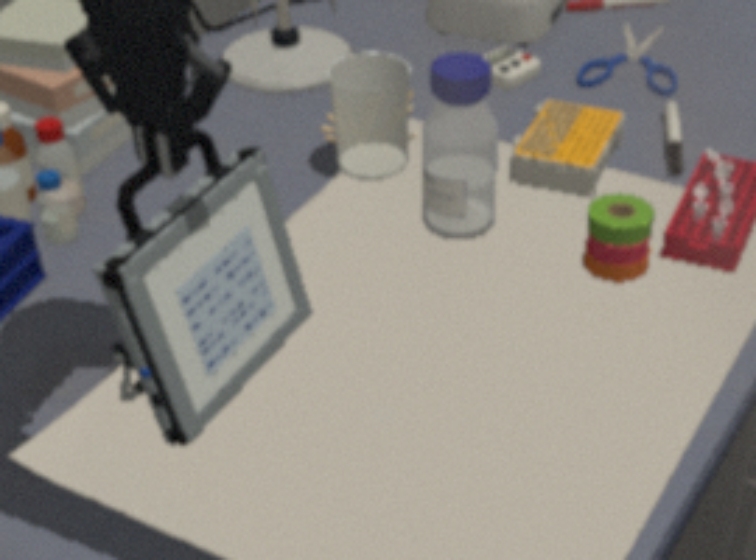

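The viewer is standing, leaning back with its stand behind (125,385). I'll measure the lean from the depth of the face.

```bash
cat > lean.py <<'E'
from h import *
c=cams.camera("side")
r,q=110,170; s=756/270
pts=[(x/s+q,y/s+r) for x,y in [(150,285),(245,190),(290,300),(195,400)]]
m=np.zeros((480,640),np.uint8); cv2.fillPoly(m,[np.array(pts).astype(np.int32)],1)
v,u=np.nonzero(m); P=np.array([world(c,a,b) for a,b in zip(u,v)])
for _ in range(3):
    C=P.mean(0); n=np.linalg.svd(P-C,full_matrices=False)[2][2]; d=(P-C)@n; P=P[abs(d)<.006]
n*=-np.sign(n[0]); print("lean deg",np.degrees(np.arcsin(n[2])),n,len(P))
o=manip.get_obs();print(o["tcp_pos"],o["contact_force"],o["gripper_force"])
E
python3 lean.py; python3 -m creep '[[[0,-1,0],0,-1],[[0,-2,0.5],0,-1],[[0,-3,0.5],0,-1],[[0,-3,0.5],0,-1],[[0,-3,0.5],0,-1]]'; python3 lean.py
```

```text
lean deg 11.625100262636746 [-0.97684172 -0.07193864  0.20150704] 532
[ 0.66227187 -0.0609488   0.20088024] [0.87230401 1.39395601 4.75092303] 33.531246185302734
clock: 17.45
tcp_pos: [0.6649, -0.0608, 0.2003]
orientation: [-0.001, 0.727, -0.686, 0.001]
contact_force: [0.4, 1.3, 5.7]
grip_width: 0.121
gripper_force: 33.6
lean deg 11.820256590870908 [-0.97567724 -0.07806168  0.20484211] 490
[ 0.66490177 -0.06081018  0.20036841] [1.29198551 1.88240516 4.9165897 ] 33.588107228279114
```

```bash
python3 -m creep '[[[0,-1,0],0,-1],[[0,-2,0.5],0,-1],[[0,-3,1],0,-1],[[0,-3,1],0,-1],[[0,-3,1],0,-1]]'; python3 lean.py;  python3 -m creep '[[[0,-1,0],0,-1],[[0,-2,0.5],0,-1],[[0,-3,1],0,-1],[[0,-3,1],0,-1],[[0,-3,1],0,-1]]'; python3 lean.py
```

```text
clock: 17.92
tcp_pos: [0.6673, -0.0606, 0.1998]
orientation: [-0.001, 0.728, -0.686, 0.001]
contact_force: [-1.0, 2.0, 7.8]
grip_width: 0.124
gripper_force: 33.8
lean deg 12.437899541772591 [-0.97307887 -0.08202684  0.21538132] 555
[ 0.66731969 -0.06066907  0.19986121] [-0.96166008  1.80495777  8.1511967 ] 33.81811738014221
clock: 18.38
tcp_pos: [0.6686, -0.0606, 0.198]
orientation: [0.001, 0.727, -0.686, -0.001]
contact_force: [-3.7, 2.2, 8.2]
grip_width: 0.123
gripper_force: 34.0
lean deg 15.261160411374233 [-0.96200426 -0.07254998  0.26321914] 838
[ 0.66858218 -0.06060182  0.19802803] [-3.73956407  2.38685108  8.47201453] 33.95377814769745
```

Run:
```python
from h import *
for n,(r0,r1,c0,c1) in dict(side=(195,285,180,300),top=(110,230,240,400)).items():
    c=cams.camera(n); cv2.imwrite(f"pics/{n}6.png",cv2.resize(c["img"][r0:r1,c0:c1,::-1],(640,480)))
    for q in ["stand_bar","lower_edge","stand_hinge"]:
        for m in cams.trace(q,n)[:1]:
            v,u=np.nonzero(m["mask"]); print(n,q,m["conf"],m["rect"])
    if n=="side":
        for v in range(225,268,3): print(v,[tuple(np.round(world(c,u,v),3).tolist()) for u in (211,215,219,223,227)])
        for v in range(255,272,2): print(v,[tuple(np.round(world(c,u,v),3).tolist()) for u in (231,234,237)])
```

```text
side stand_bar 0.53 [212.5, 241.1, 11.3, 12.2]
side lower_edge 0.8 [204.3, 156.7, 79.8, 113.2]
side stand_hinge 0.96 [203.1, 152.7, 79.1, 115.2]
225 [(0.646, 0.034, 0.111), (0.639, 0.03, 0.111), (0.628, 0.029, 0.115), (0.623, 0.023, 0.113), (0.623, 0.012, 0.106)]
228 [(0.747, -0.054, 0.004), (0.639, 0.031, 0.104), (0.627, 0.032, 0.11), (0.622, 0.026, 0.107), (0.62, 0.017, 0.102)]
231 [(0.74, -0.046, 0.003), (0.638, 0.033, 0.099), (0.629, 0.031, 0.101), (0.62, 0.029, 0.103), (0.619, 0.019, 0.097)]
234 [(0.656, 0.03, 0.081), (0.643, 0.031, 0.087), (0.63, 0.032, 0.093), (0.622, 0.029, 0.094), (0.617, 0.023, 0.092)]
237 [(0.727, -0.03, 0.001), (0.645, 0.031, 0.078), (0.631, 0.033, 0.086), (0.622, 0.031, 0.087), (0.617, 0.025, 0.085)]
240 [(0.718, -0.021, 0.002), (0.647, 0.03, 0.069), (0.633, 0.033, 0.076), (0.624, 0.03, 0.078), (0.614, 0.028, 0.081)]
243 [(0.709, -0.01, 0.005), (0.661, 0.02, 0.047), (0.693, -0.02, 0.004), (0.621, 0.035, 0.075), (0.616, 0.028, 0.072)]
246 [(0.702, -0.003, 0.004), (0.662, 0.021, 0.039), (0.675, -0.001, 0.017), (0.625, 0.033, 0.064), (0.616, 0.03, 0.066)]
2
[... 880 characters left out ...]
 (0.601, 0.022, 0.041)]
257 [(0.612, 0.029, 0.035), (0.603, 0.029, 0.04), (0.601, 0.022, 0.035)]
259 [(0.613, 0.029, 0.029), (0.604, 0.029, 0.034), (0.6, 0.024, 0.031)]
261 [(0.613, 0.03, 0.025), (0.606, 0.028, 0.026), (0.599, 0.027, 0.028)]
263 [(0.614, 0.03, 0.018), (0.605, 0.03, 0.022), (0.598, 0.028, 0.024)]
265 [(0.614, 0.031, 0.014), (0.605, 0.031, 0.018), (0.597, 0.03, 0.02)]
267 [(0.615, 0.031, 0.007), (0.606, 0.031, 0.011), (0.599, 0.03, 0.013)]
269 [(0.616, 0.032, 0.001), (0.608, 0.031, 0.004), (0.602, 0.027, 0.004)]
271 [(0.612, 0.037, 0.001), (0.604, 0.035, 0.003), (0.6, 0.031, 0.002)]
top lower_edge 0.69 [262.3, 134.5, 101.6, 61.8]
top stand_hinge 0.86 [267.6, 132.9, 95.6, 63.7]
```

View pics/side6.png

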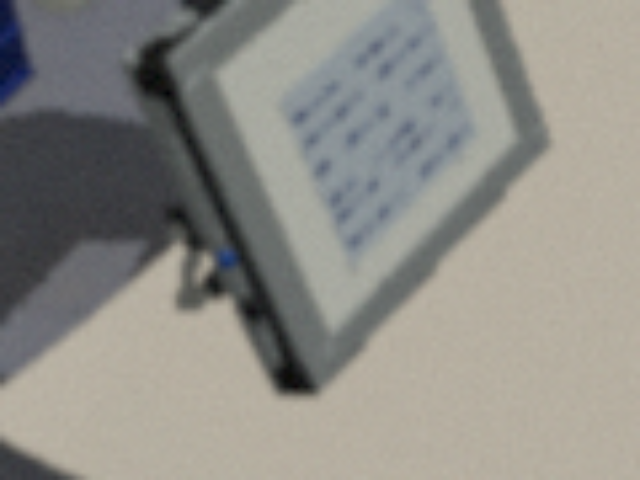

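The foot meets the bench (depth z 0.004–0.015 at x 0.673), the lower edge is at z ≈ 0.002, and the lean is about 14°. I'll let it settle, check once more and hand in.

```bash
python3 -m creep '[[[0,0.5,0],0,-1],[[0,0.5,0],0,-1],[[0,0.5,0],0,-1],[[0,0.5,0],0,-1],[[0,0.5,0],0,-1],[[0,0.5,0],0,-1]]'; python3 lean.py; python3 -c "
from cell import manip
print(manip.hand_in())"
```

```text
clock: 19.33
tcp_pos: [0.6684, -0.0606, 0.1981]
orientation: [0.001, 0.727, -0.686, -0.001]
contact_force: [-3.6, 2.7, 6.8]
grip_width: 0.121
gripper_force: 33.9
lean deg 14.069493736885406 [-0.96622532 -0.08550848  0.24309858] 482
[ 0.66836141 -0.0606041   0.19805416] [-2.76302571  2.1863388   7.61693084] 33.889371156692505
the job is handed in; nothing more can be done
None
```

The job is handed in at about 19 s, with no verdict returned: the hatch is shut, the kickstand is at its open stop, and the viewer stands leaning back about 14° with the handle still gripped at about 34 N; I never moved near the bottle, tapes or marker.

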